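Hook the red lock-out plate on its stud

ROBOT

A 6-joint arm with a two-finger parallel gripper is mounted at the origin on a cart in front of the work surface, level with it; the furniture and walls round the work are solid. World frame = base frame: x ahead of the robot, y to its left, z up, the work surface at z = 0. Lengths are in mm, angles in rad, forces in N, time in s.
With the tool pointing down it reaches from about 375 to 975 mm from the base axis. Payload 3.8 kg.
Tool frame: the origin (TCP) lies midway between the tips of the shut fingers; the grasp point (between the pads) lies 19 mm behind it; z points along the fingers, y is the line along which they close (so a half turn about z gives the same grasp; the last joint's range is limited). The gripper opens to 85 mm and grips with 20 to 120 N. Pads are 22 mm wide; open, the fingers measure 114 mm over their backs; the gripper's body (76 mm by 85 mm) begins 54 mm behind the grasp point. The pads swing forward as they close: fully open they stand 13 mm farther back than shut.
Start: joints at [1.244, 0.264, 1.604, -0, 1.274, -0.037], TCP at [192.886, 646.848, 192.28] pointing down, gripper open.
Joint ranges: [-2.63, 2.63], [-0.94, 2.18], [0.31, 2.57], [-1.31, 4.45], [0, 2.66], [-2.55, 2.55]. Speed limits (rad/s): [2.57, 2.57, 3.14, 3.14, 3.14, 3.14].

INTERFACE

Orientations are given as [roll, pitch, yaw] about the fixed x, y, z axes, in that order (R = Rz(yaw) Ry(pitch) Rx(roll)).
In Python, from station import ctrl, viewer gives the robot as it stands.
- The arm moves only by the tool servo_tool, never from a script. Its argument "targets" is a list of rows, each a list of 7 numbers: the turn, a rotation vector about the tool's x, y, z each as a share of 180 degrees, from -1 to 1, then the shift along the tool's x, y, z each as a share of 0.12 m, from -1 to 1, then the gripper's target within -1 to 1 (fully open at 1, half-way at 0, shut at -1). A call has 1 to 8 rows; each row is the pose to reach, as a shift and turn from the pose commanded when the call began, along the tool's axes at that moment, turning the shorter way round; what a row does not reach only later rows make up. A row lasts 1/12 s, in which the tool goes at most 41.7 mm and 7.16 degrees, less where a joint would pass 70% of its speed; a pose out of reach is approached as far as the arm can. A call with a number of a shift or a turn outside -1 to 1 is refused whole. A call with a gripper value outside its range is refused whole. The fingers move at their own pace and stop on an object; the grip force is fixed at half the most. Time passes only in rows, so rows that repeat a pose let the fingers close. It gives the time, the measured TCP pose, the force, the opening and the grip force at its end, in the units of the state.
- ctrl.get_state(): the state, without advancing time (a new reading comes with each control period).
- viewer.capture(name): name is "scene" or "top" or "wrist"; returns the picture (480x640x3 uint8, blue, green, red); there is no depth.
- viewer.camera_params(name): a dict with "fx", "fy", "cx", "cy" (pixels), "D" ([k1, k2, p1, p2, k3] as OpenCV has them; the pictures are not rectified), "extrinsics" (4x4, takes a point from world to camera coordinates). Camera axes: x right, y down, z forward; pixel columns grow to the right and rows downward; lengths in mm; the calibration is good to about 2 mm. A picture is of the moment at which its call begins: read the wrist's pose just before it. camera_params takes no time and is no camera call; for the wrist camera it gives the pose at the moment of the call.
- ctrl.hand_in(): hands the job in; it is judged then, once.
The state is a dict: "time_s": time; "qpos": joint angles; "qvel": joint speeds; "joint_torque": joint torques, N m; "tcp_pos": TCP position; "ee_rot": TCP orientation; "ft_force": force on the tool from outside, world axes, zero at the start; "moment": the same for the moment, N m; "gripper_width": finger opening in mm; "finger_force": force on a finger pad.
Only numpy, scipy, OpenCV 4.12 (cv2) and the standard library are available. Lean on these libraries where they do the work, as an engineer would, in place of code of your own. Each camera call takes 0.05 s, during which the arm holds its last target. There are 200 camera calls.

TASK

The mitre saw is out of service, so put the red badge plate on the T-headed stud of the lock-out board that lies in front of the saw: tilt the plate so that its oblong eye goes under one end of the stud's wide head and clears the other end, then level it so that it cannot lift off. Leave it lying flat on the board with the stud through its eye, let go of it, and leave the green plate where it is.

Things in the scene. Friction and masses are not known exactly. Their poses are not given: they have to be found in the camera images.
- red_plate: Red badge plate: a flat plate 5 mm thick, 56 wide (y), from x = -38 to +84 mm, with an oblong eye 52 long (x) by 34 wide. Origin: eye centre, underside; z up. Eye ends at x = -26 and +26; a 12 mm rail closes it at -x, a solid tail at +x. On the tail an upright black grip block, 28 (x) by 16 (y), from 5 to 41 mm above the underside, centred at x = +62, y = 0. Loose, about 150 g, starts flat on the table.
- green_plate: The green plate, not to be used: the same form as the red plate in green, same origin and axes, loose.
- lockout_board: Plywood board 220 (x) by 120 (y) by 18 mm, fixed on the table. Origin: underside, on the axis of the steel T-stud in its middle; z up. Stud: round neck, 10 mm diameter; head a flat bar 60 long (board's x, 30 each side), 14 wide, 6 thick, its underside 48 and top 54 mm above the origin (30 mm free above the board). A level plate cannot pass the head. Same both ways round.

How it is judged (in metres and radians):
At the end, for the whole second after the job is handed in: The red plate lies at rest on the board under the stud's head, stud through its eye (eye centre within 30 mm of the stud's axis, underside less than 10 mm above the board), grip block up, level within 9.7 degrees, any heading; the green plate is within 30 mm of where it was (horizontal distance between red_plate and lockout_board below 0.03 m and z of red_plate in the frame of lockout_board below 0.028 m and angle between red_plate's own z axis and vertical below 0.17 rad and linear speed of red_plate below 0.02 m/s and distance of green_plate from where it was at the start of the episode below 0.03 m); the robot touches nothing.
It fails at once if the green plate is moved by more than 30 mm (distance of green_plate from where it was at the start of the episode above 0.03 m).
It also fails if it takes over 42 s, if anything falls off the work surface, if the arm or the gripper's body presses on something with over 40 N, if the wrist force passes 120 N, or if a joint passes its speed limit or range.

## Working session

There is one attempt and no reset: what is moved stays moved. The work goes in short steps, Python scripts to look and compute and a tool call to move; the robot and the scene stay as the last step left them, time stands still between calls to the robot, and variables do not carry over. Pictures are saved under pics/ and viewed, at most 10 in all, crops included, and the job is handed in when it is done.

Besides the shell and the picture viewer there is one more tool, called after ">>>" in YAML: its name, and indented under it one key for each argument. servo_tool: Moves the arm, as the interface text tells. Its arguments: {"type":"object","properties":{"targets":{"type":"array"}},"required":["targets"]}

```bash
mkdir -p pics; ls; python3 - <<'E'
from station import ctrl, viewer
import cv2
s=ctrl.get_state();print(s['time_s'],s['tcp_pos'],s['ee_rot'],s['gripper_width'])
for n in("top","scene"):
    p=viewer.camera_params(n);print(n,p['fx'],p['fy'],p['cx'],p['cy'],p['D'],p['extrinsics'])
    cv2.imwrite(f'pics/{n}0.png',viewer.capture(n))
E
```

```text
pics
0.0 [192.63587406 646.0623618  190.93738868] [-3.13930088e+00 -4.08111454e-05  2.85178247e+00] 85.69048912078331
top 481.4085187782863 481.4085187782863 320.089455153995 234.03421931175833 [-0.04035053  0.          0.          0.          0.        ] [[-9.23803513e-02 -9.95709719e-01 -5.29392013e-03  3.96269305e+01]
 [-9.74300149e-01  9.14883884e-02 -2.05837543e-01  5.14430732e+02]
 [ 2.05438775e-01 -1.38574774e-02 -9.78571857e-01  1.00084303e+03]
 [ 0.00000000e+00  0.00000000e+00  0.00000000e+00  1.00000000e+00]]
scene 471.8010821139589 471.8010821139589 318.7322704335078 233.81490830852556 [-0.05810383  0.          0.          0.          0.        ] [[ 7.05185805e-01 -7.08888605e-01  1.37813519e-02 -3.86486948e+02]
 [-3.76477727e-01 -3.90840437e-01 -8.39945399e-01  2.35698960e+02]
 [ 6.00814032e-01  5.87129201e-01 -5.42495899e-01  6.64015580e+02]
 [ 0.00000000e+00  0.00000000e+00  0.00000000e+00  1.00000000e+00]]
```

View pics/top0.png

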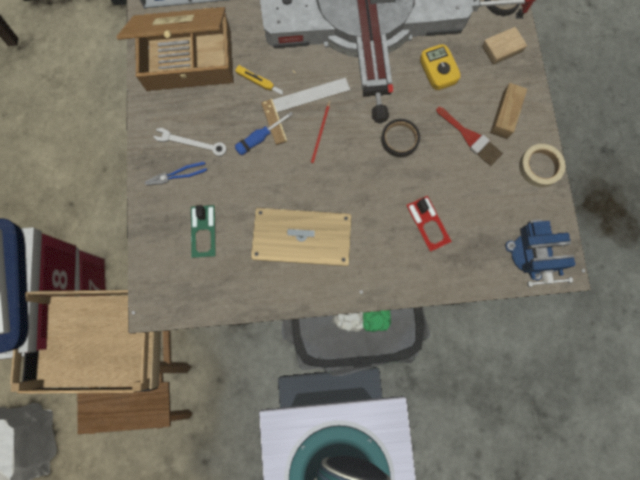

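View pics/scene0.png

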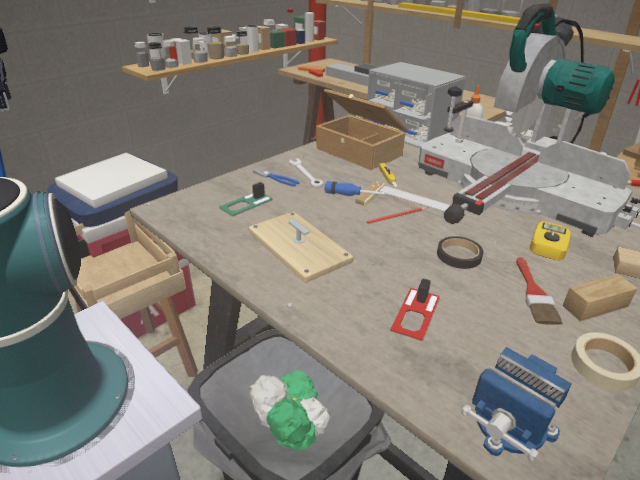

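The top view shows the red plate's eye at about (434,232) and its block at (424,206). The board is centred near (301,236) with the stud head around (301,233), and the green plate is at (203,230). Next I'll measure these.

```bash
cat > h.py <<'E'
import numpy as np, cv2
from station import ctrl, viewer
from scipy.spatial.transform import Rotation as R
def cam(p): return np.array([[p['fx'],0,p['cx']],[0,p['fy'],p['cy']],[0,0,1]]),np.array(p['D'])
def unproj(p,px,z):
    K,D=cam(p); n=cv2.undistortPoints(np.float64(px).reshape(-1,1,2),K,D).reshape(-1,2)
    E=p['extrinsics']; c=-E[:3,:3].T@E[:3,3]; d=np.c_[n,np.ones(len(n))]@E[:3,:3]
    return c+d*((np.atleast_1d(z)-c[2])/d[:,2])[:,None]
def proj(p,X):
    K,D=cam(p);E=p['extrinsics']
    return cv2.projectPoints(np.float64(X),cv2.Rodrigues(E[:3,:3])[0],E[:3,3],K,D)[0].reshape(-1,2)
def redmask(im,lo=(0,120,60),hi=(8,255,255)):
    h=cv2.cvtColor(im,cv2.COLOR_BGR2HSV); return cv2.inRange(h,lo,hi)|cv2.inRange(h,(172,lo[1],lo[2]),(180,255,255))
def tool():
    s=ctrl.get_state(); return np.array(s['tcp_pos']),R.from_euler('xyz',s['ee_rot']).as_matrix(),s
def rel(pos,rot,base=None):
    "row numbers from tool pose (base) to world pose"
    p,r=base if base else tool()[:2]
    return np.round(np.r_[R.from_matrix(r.T@rot).as_rotvec()/np.pi, r.T@(np.array(pos)-p)/120],4)
E
python3 - <<'E'
from h import *
im=cv2.imread('pics/top0.png');p=viewer.camera_params('top')
m=redmask(im);m[:180]=0;m[270:]=0;m[:,:390]=0;m[:,470:]=0
cs,h=cv2.findContours(m,cv2.RETR_CCOMP,cv2.CHAIN_APPROX_NONE)
for c,hh in zip(cs,h[0]):
    if cv2.contourArea(c)>40:
        b=cv2.boxPoints(cv2.minAreaRect(c)); W=unproj(p,b,5);print('hole' if hh[3]>=0 else 'out',cv2.contourArea(c),W[:,:2].round(0).tolist(),W.mean(0).round(1))
hsv=cv2.cvtColor(im,cv2.COLOR_BGR2HSV)
b=cv2.inRange(hsv,(12,70,120),(28,255,255));b[:200]=0;b[275:]=0;b[:,:235]=0;b[:,365:]=0
c=max(cv2.findContours(b,cv2.RETR_EXTERNAL,cv2.CHAIN_APPROX_NONE)[0],key=cv2.contourArea)
W=unproj(p,cv2.boxPoints(cv2.minAreaRect(c)),18);print('board',W.round(0).tolist(),W.mean(0).round(1),np.linalg.norm(np.diff(W,axis=0),axis=1))
print('head',unproj(p,[[288,231],[301.5,234],[315,235]],54).round(0))
E
```

```text
out 773.0 [[576.0, -215.0], [597.0, -268.0], [482.0, -306.0], [462.0, -254.0]] [ 529.4 -260.8    5. ]
hole 338.5 [[527.0, -241.0], [541.0, -276.0], [488.0, -294.0], [475.0, -259.0]] [ 507.7 -267.5    5. ]
board [[479.0, 152.0, 18.0], [600.0, 137.0, 18.0], [565.0, -84.0, 18.0], [445.0, -64.0, 18.0]] [522.4  35.3  18. ] [122.00896137 223.94026709 121.41310688]
head [[529.  61.  54.]
 [520.  32.  54.]
 [515.   3.  54.]]
```

>>> servo_tool:
  targets:
    - [0, 0, 0.133, -0.817, -1, 0, 1]
    - [0, 0, 0.133, -0.817, -1, 0, 1]
    - [0, 0, 0.133, -0.817, -1, 0, 1]
    - [0, 0, 0.133, -0.817, -1, 0, 1]
    - [0, 0, 0.133, -0.817, -1, 0, 1]

```text
time_s: 0.52
tcp_pos: [253.8, 498.5, 191.4]
ee_rot: [-3.138, 0.003, 2.429]
ft_force: [-0.5, 0.8, -0.8]
gripper_width: 85.3
finger_force: 0.0
```

>>> servo_tool:
  targets:
    - [0, 0, 0.133, -1, -0.5, 0, 1]
    - [0, 0, 0.133, -1, -0.5, 0, 1]
    - [0, 0, 0.133, -1, -0.5, 0, 1]
    - [0, 0, 0.133, -1, -0.5, 0, 1]
    - [0, 0, 0.133, -1, -0.5, 0, 1]

```text
time_s: 0.93
tcp_pos: [305.4, 378.0, 192.0]
ee_rot: [-3.141, 0.001, 2.012]
ft_force: [-0.1, 0.4, -0.4]
gripper_width: 85.7
finger_force: 0.0
```

>>> servo_tool:
  targets:
    - [0, 0, 0.133, -1, -0.05, 0, 1]
    - [0, 0, 0.133, -1, -0.05, 0, 1]
    - [0, 0, 0.133, -1, -0.05, 0, 1]
    - [0, 0, 0.133, -1, -0.05, 0, 1]

```text
time_s: 1.27
tcp_pos: [352.7, 265.8, 192.1]
ee_rot: [3.141, 0.002, 1.591]
ft_force: [-0.3, 0.7, -1.0]
gripper_width: 85.6
finger_force: 0.0
```

>>> servo_tool:
  targets:
    - [0, 0, 0.133, -1, 0.39, 0, 1]
    - [0, 0, 0.133, -1, 0.39, 0, 1]
    - [0, 0, 0.133, -1, 0.39, 0, 1]
    - [0, 0, 0.133, -1, 0.39, 0, 1]
    - [0, 0, 0.133, -1, 0.39, 0, 1]

```text
time_s: 1.68
tcp_pos: [402.2, 149.8, 192.4]
ee_rot: [3.142, -0.001, 1.177]
ft_force: [-0.3, 0.3, -0.5]
gripper_width: 85.4
finger_force: 0.0
```

```bash
python3 - <<'E'
from h import *
import json
s=tool();p=viewer.camera_params('wrist');im=viewer.capture('wrist');cv2.imwrite('pics/w1.png',im)
print(s[0],s[2]['ee_rot'],s[2]['time_s'],s[2]['qpos']);print(p['fx'],p['extrinsics'].tolist())
print(proj(p,[[522,34,18],[522,34,54]]))
p['extrinsics']=p['extrinsics'].tolist();json.dump({k:(np.array(v).tolist()) for k,v in p.items()},open('w1.json','w'))
E
```

```text
[402.24803055 149.76817756 192.35073954] [ 3.14158462e+00 -5.29828881e-04  1.17709947e+00] 1.6833 [ 2.98018219e-01 -2.18320775e-01  2.09640526e+00  4.22774228e-04
  1.26316405e+00  6.91587134e-01]
354.3779645456781 [[0.9236929263629834, -0.3831336289940239, -1.0993585544876254e-05, -314.2782544709927], [-0.3624517688006745, -0.8738405415621366, 0.324085518367692, 235.52154090617535], [-0.12417766739736935, -0.2993515162083915, -0.946027788526049, 475.6099163269157], [0.0, 0.0, 0.0, 1.0]]
[[460.33157223 261.79198723]
 [473.85620699 275.46232494]]
```

View pics/w1.png

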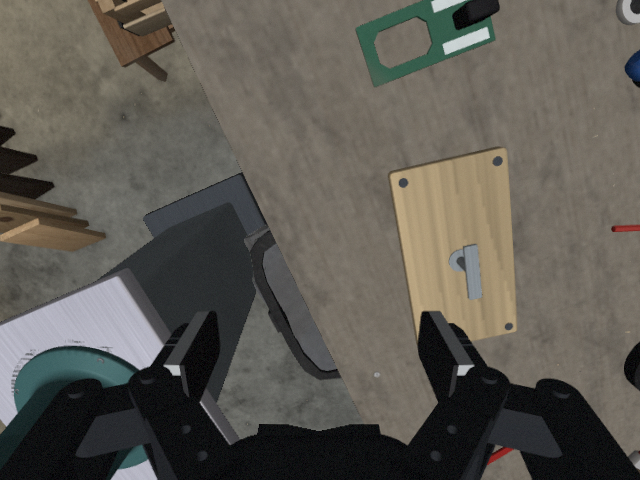

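The board is in full view in the wrist image. The stud head's top face has corners near (465,246), (476,244), (481,298) and (470,299), which fits the top-camera estimate.

```bash
python3 - <<'E'
from h import *
import json
p=json.load(open('w1.json'));p['extrinsics']=np.array(p['extrinsics'])
W=unproj(p,[[465,246],[476,244],[481,298],[470,299]],54);print(W.round(1),W.mean(0))
W=unproj(p,[[389,175],[505,148],[517,332]],18);print(W.round(1),(W[0]+W[2])/2)
E
```

```text
[[521.7  67.9  54. ]
 [532.2  65.7  54. ]
 [522.7   6.4  54. ]
 [511.8   9.7  54. ]] [522.10263737  37.43943589  54.        ]
[[480.1 152.9  18. ]
 [595.8 134.6  18. ]
 [562.3 -80.4  18. ]] [521.17203876  36.23731514  18.        ]
```

>>> servo_tool:
  targets:
    - [0, 0, 0.133, -0.99, 1, 0, 1]
    - [0, 0, 0.133, -0.99, 1, 0, 1]
    - [0, 0, 0.133, -0.99, 1, 0, 1]
    - [0, 0, 0.133, -0.99, 1, 0, 1]
    - [0, 0, 0.133, -0.99, 1, 0, 1]

```text
time_s: 2.15
tcp_pos: [469.6, -8.1, 192.5]
ee_rot: [3.138, 0.0, 0.762]
ft_force: [0.3, 0.0, 0.4]
gripper_width: 85.5
finger_force: 0.0
```

>>> servo_tool:
  targets:
    - [0, 0, 0.133, -0.38, 1, 0, 1]
    - [0, 0, 0.133, -0.38, 1, 0, 1]
    - [0, 0, 0.133, -0.38, 1, 0, 1]
    - [0, 0, 0.133, -0.38, 1, 0, 1]
    - [0, 0, 0.133, -0.38, 1, 0, 1]

```text
time_s: 2.57
tcp_pos: [518.2, -122.7, 191.8]
ee_rot: [-3.141, 0.0, 0.346]
ft_force: [-0.1, 0.7, 0.6]
gripper_width: 85.7
finger_force: 0.0
```

```bash
python3 - <<'E'
from h import *
s=tool();p=viewer.camera_params('wrist');im=viewer.capture('wrist');cv2.imwrite('pics/w2.png',im)
print(s[0],s[2]['ee_rot'],s[2]['time_s'])
m=redmask(im);cs,h=cv2.findContours(m,cv2.RETR_CCOMP,cv2.CHAIN_APPROX_NONE)
for c,hh in zip(cs,h[0]):
    if cv2.contourArea(c)>400:
        b=cv2.boxPoints(cv2.minAreaRect(c)); W=unproj(p,b,5);print('hole' if hh[3]>=0 else 'out',cv2.contourArea(c),W[:,:2].round(0).tolist(),W.mean(0).round(1))
print(proj(p,[[507.7,-267.5,5],[566.3,-247.3,41]]))
E
```

```text
[ 518.23632769 -122.73336813  191.80408862] [-3.14056962e+00  6.95327737e-05  3.45624614e-01] 2.5667
out 5148.5 [[464.0, -252.0], [580.0, -210.0], [594.0, -264.0], [478.0, -312.0]] [ 529.  -259.3    5. ]
hole 1248.5 [[477.0, -257.0], [529.0, -239.0], [537.0, -273.0], [486.0, -293.0]] [ 507.2 -265.6    5. ]
hole 1034.5 [[537.0, -247.0], [582.0, -232.0], [590.0, -264.0], [546.0, -281.0]] [ 563.6 -256.1    5. ]
hole 479.5 [[529.0, -231.0], [574.0, -216.0], [577.0, -229.0], [532.0, -244.0]] [ 552.9 -230.1    5. ]
out 1806.0 [[799.0, -318.0], [808.0, -338.0], [713.0, -407.0], [703.0, -385.0]] [ 755.8 -362.2    5. ]
[[437.6850655  255.6414544 ]
 [457.19060689 209.43556322]]
```

The stud is at (522, 36.5) with its axis at 81°. The red eye is at (507.5, -266.5) heading 20°, which puts the block at (565.7, -245.3). Moving in to grasp it.

>>> servo_tool:
  targets:
    - [0, 0, 0, 0.02, 1, 0, 1]
    - [0, 0, 0, 0.02, 1, 0, 1]
    - [0, 0, 0, 0.02, 1, 0, 1]
    - [0, 0, 0, 0.02, 1, 0, 1]

```text
time_s: 2.95
tcp_pos: [562.0, -237.6, 192.0]
ee_rot: [3.139, -0.001, 0.348]
ft_force: [-0.4, 0.1, 0.4]
gripper_width: 85.3
finger_force: 0.0
```

>>> servo_tool:
  targets:
    - [0, 0, 0, 0, 0.096, 0.3, 1]
    - [0, 0, 0, 0, 0.096, 0.6, 1]
    - [0, 0, 0, 0, 0.096, 0.9, 1]
    - [0, 0, 0, 0, 0.096, 0.9, 1]
    - [0, 0, 0, 0, 0.096, 0.9, 1]

```text
time_s: 3.37
tcp_pos: [561.4, -242.3, 81.8]
ee_rot: [-3.136, 0.004, 0.349]
ft_force: [-0.2, 0.3, 0.4]
gripper_width: 85.1
finger_force: 0.0
```

```bash
python3 - <<'E'
from h import *
s=tool();p=viewer.camera_params('wrist');im=viewer.capture('wrist')
print(s[0],s[2]['ee_rot'],s[2]['time_s'])
th=np.radians(20);o=np.array([507.5,-266.5,0]);r=R.from_euler('z',th).as_matrix()
blk=[[62+a,b,41] for a,b in((-14,-8),(14,-8),(14,8),(-14,8))]; pl=[[-38,-28,5],[84,-28,5],[84,28,5],[-38,28,5]]
for q in (blk,pl): cv2.polylines(im,[proj(p,np.array(q)@r.T+o).astype(int)],True,(0,255,255),1)
cv2.imwrite('pics/w3.png',im)
E
```

```text
[ 561.39602224 -242.29008777   81.79820884] [-3.13618889  0.00442562  0.34900815] 3.3667
```

View pics/w3.png

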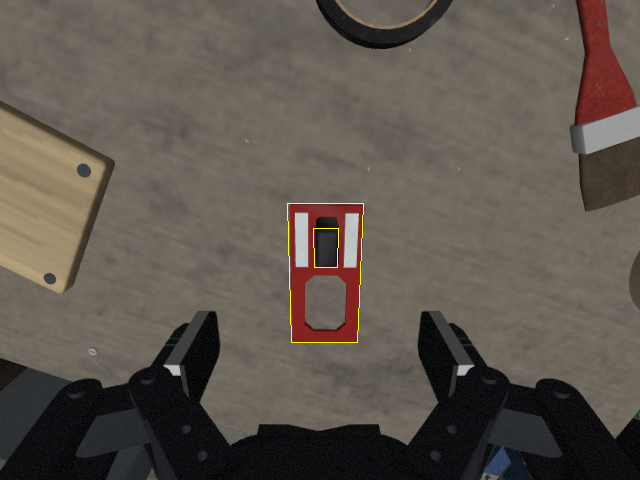

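The overlay matches the plate, with its outline at (288,204)–(363,342) and the block top at (315,228)–(337,268). Descending, then closing.

>>> servo_tool:
  targets:
    - [0, 0, 0, 0.025, 0.036, 0.3, 1]
    - [0, 0, 0, 0.025, 0.036, 0.58, 1]
    - [0, 0, 0, 0.025, 0.036, 0.58, 1]
    - [0, 0, 0, 0.025, 0.036, 0.58, 1]

```text
time_s: 3.75
tcp_pos: [567.9, -248.2, 15.7]
ee_rot: [-3.141, 0.001, 0.346]
ft_force: [0.2, 0.8, 0.4]
gripper_width: 85.5
finger_force: 0.0
```

>>> servo_tool:
  targets:
    - [0, 0, 0, 0, 0, 0, -1]
    - [0, 0, 0, 0, 0, 0, -1]
    - [0, 0, 0, 0, 0, 0, -1]
    - [0, 0, 0, 0, 0, 0, -1]
    - [0, 0, 0, 0, 0, 0, -1]
    - [0, 0, 0, 0, 0, 0, -1]
    - [0, 0, 0, 0, 0, 0, -1]
    - [0, 0, 0, 0, 0, 0, -1]

```text
time_s: 4.42
tcp_pos: [567.7, -249.1, 14.7]
ee_rot: [-3.141, 0.0, 0.345]
ft_force: [0.2, 0.6, -0.2]
gripper_width: -0.2
finger_force: 0.0
```

```bash
python3 - <<'E'
from h import *
a=viewer.capture('wrist');b=viewer.capture('scene')[240:360,340:500]
cv2.imwrite('pics/w4.png',np.hstack([a[100:480,140:500],cv2.resize(b,(440,380),interpolation=cv2.INTER_CUBIC)]))
E
```

```text
(no output)
```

View pics/w4.png

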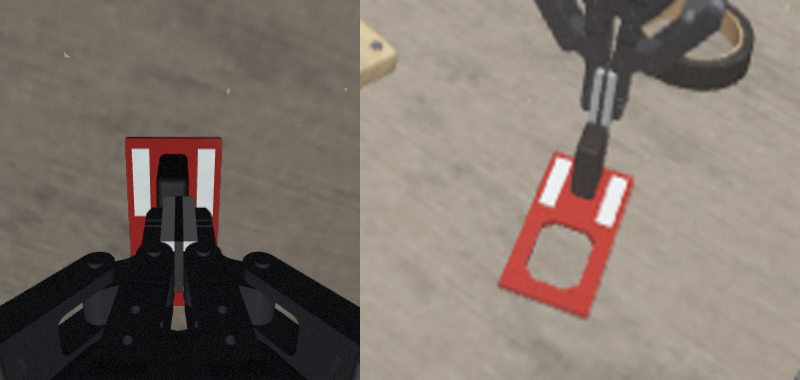

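The fingers closed beside or above the block; the plate itself looks undisturbed. I'll check where the TCP and block project compared with the pixels.

```bash
python3 - <<'E'
from h import *
t,r,s=tool();print(t,s['tcp_pos'],s['ft_force'],s['time_s'],s['gripper_width'])
pw=viewer.camera_params('wrist');ps=viewer.camera_params('scene')
o=np.array([507.5,-266.5,0]);th=np.radians(20);u=np.array([np.cos(th),np.sin(th),0])
pts=np.array([t,t-r[:,2]*19,o+62*u+[0,0,5],o+62*u+[0,0,41],o+48*u+[0,0,41],o+76*u+[0,0,41],o+[0,0,5]])
pw_=proj(pw,pts);print('wristcrop',(pw_-[140,100]).round(0).tolist())
print('scenecrop',((proj(ps,pts)-[340,240])*[440/160,380/120]+[360,0]).round(0).tolist())
im=viewer.capture('wrist');m=redmask(im)
im2=viewer.capture('top');p=viewer.camera_params('top');m=redmask(im2);m[:180]=0;m[270:]=0;m[:,:390]=0;m[:,470:]=0
cs,h=cv2.findContours(m,cv2.RETR_CCOMP,cv2.CHAIN_APPROX_NONE)
for c,hh in zip(cs,h[0]):
    if cv2.contourArea(c)>100: b=cv2.boxPoints(cv2.minAreaRect(c));W=unproj(p,b,5);print(hh[3],W[:,:2].round(0).tolist(),W.mean(0).round(1))
E
```

```text
[ 567.65491777 -249.12121657   14.54289724] [ 567.65491777 -249.12121657   14.54289724] [ 0.14737304 -0.09228384  0.473356  ] 4.5167 -0.11938893187697987
wristcrop [[179.0, 179.0], [179.0, 194.0], [172.0, 172.0], [171.0, 202.0], [171.0, 227.0], [170.0, 176.0], [173.0, 260.0]]
scenecrop [[591.0, 168.0], [595.0, 142.0], [583.0, 179.0], [590.0, 130.0], [585.0, 144.0], [595.0, 116.0], [557.0, 246.0]]
```

```bash
python3 - <<'E'
from h import *
t,r,s=tool()
o=np.array([507.5,-266.5,0]);rz=R.from_euler('z',20,degrees=True).as_matrix()
B=np.array([[62+a,b,z] for z in(5,41) for a,b in((-14,-8),(14,-8),(14,8),(-14,8))])@rz.T+o
out=[]
for n in('wrist','scene'):
    p=viewer.camera_params(n);im=viewer.capture(n)
    c=proj(p,B[4:].mean(0)[None])[0].astype(int); h,w,k=((65,65,4.6) if n=='wrist' else (32,32,9.3))
    x0,y0=c[0]-w,c[1]-h
    q=cv2.resize(im[y0:y0+2*h,x0:x0+2*w],(396,500),interpolation=cv2.INTER_CUBIC)
    q=(255*(q/255.)**.45).astype(np.uint8)
    f=lambda X:((proj(p,X)-[x0,y0])*[396/2/w,500/2/h]).astype(int)
    cv2.polylines(q,[f(B[4:])],True,(0,255,255),1);cv2.polylines(q,[f(B[:4])],True,(0,160,0),1)
    cv2.circle(q,tuple(map(int,f(t[None])[0])),4,(255,0,255),1);out.append(q)
cv2.imwrite('pics/w5.png',np.hstack(out))
E
```

```text
(no output)
```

View pics/w5.png

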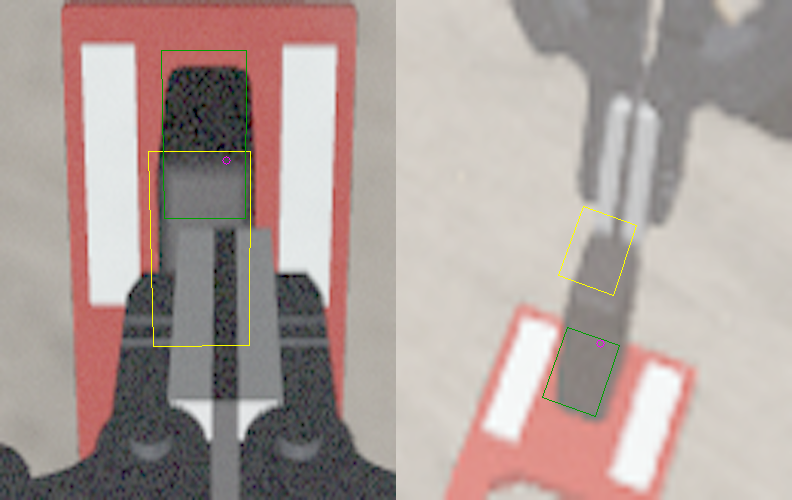

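The wrist and scene views both show the shut fingertips about 25–30 mm short of the reported TCP. They sit level with the block top and about 4 mm to the right of it. I'll open, shift −4 mm in tool y, work out the tip offset, and go lower in steps that are safe whichever explanation is right.

>>> servo_tool:
  targets:
    - [0, 0, 0, 0, -0.036, 0, 1]
    - [0, 0, 0, 0, -0.036, 0, 1]
    - [0, 0, 0, 0, -0.036, 0, 1]
    - [0, 0, 0, 0, -0.036, 0, 1]
    - [0, 0, 0, 0, -0.036, 0, 1]
    - [0, 0, 0, 0, -0.036, 0.06, 1]
    - [0, 0, 0, 0, -0.036, 0.1, 1]
    - [0, 0, 0, 0, -0.036, 0.1, 1]

```text
time_s: 5.38
tcp_pos: [565.0, -244.5, 0.9]
ee_rot: [-3.14, 0.002, 0.345]
ft_force: [-0.1, -0.2, -0.6]
gripper_width: 85.1
finger_force: 0.0
```

```bash
python3 - <<'E'
from h import *
t,r,s=tool();print(t,s['ft_force'],s['gripper_width'],s['time_s'])
p=viewer.camera_params('wrist')
# tip row in image w5: block-top center row -65 +228/3.846
E=p['extrinsics'];print('cam in tool',r.T@((-E[:3,:3].T@E[:3,3])-t), 'axis',r.T@E[2,:3])
for x in(-11,0,11):
  print(x,[proj(p,(t+r@np.array([x,0,-d]))[None])[0].round(0).tolist() for d in(0,10,20,30,40)])
im=viewer.capture('wrist');cv2.imwrite('pics/w6.png',im)
E
```

```text
[ 565.03837753 -244.45693715    0.91085386] [-0.0697708  -0.17173261 -0.57780625] 85.14009229415808 5.3833
cam in tool [  84.46922329   -0.30178381 -181.2244403 ] axis [-3.25064217e-01 -9.26445635e-04  9.45691491e-01]
-11 [[319.0, 296.0], [319.0, 305.0], [319.0, 314.0], [319.0, 325.0], [319.0, 336.0]]
0 [[319.0, 279.0], [319.0, 287.0], [319.0, 295.0], [319.0, 305.0], [319.0, 316.0]]
11 [[319.0, 260.0], [319.0, 268.0], [319.0, 276.0], [319.0, 284.0], [319.0, 294.0]]
```

>>> servo_tool:
  targets:
    - [0, 0, 0, 0, 0, 0.03, 1]
    - [0, 0, 0, 0, 0, 0.07, 1]
    - [0, 0, 0, 0, 0, 0.07, 1]

```text
time_s: 5.68
tcp_pos: [565.6, -244.7, -6.9]
ee_rot: [-3.14, 0.001, 0.345]
ft_force: [-1.3, 0.9, -0.6]
gripper_width: 85.4
finger_force: 0.0
```

>>> servo_tool:
  targets:
    - [0, 0, 0, 0, 0, 0, -1]
    - [0, 0, 0, 0, 0, 0, -1]
    - [0, 0, 0, 0, 0, 0, -1]
    - [0, 0, 0, 0, 0, 0, -1]
    - [0, 0, 0, 0, 0, 0, -1]
    - [0, 0, 0, 0, 0, 0, -1]
    - [0, 0, 0, 0, 0, 0, -1]

```text
time_s: 6.27
tcp_pos: [566.8, -245.3, -5.2]
ee_rot: [3.141, -0.001, 0.345]
ft_force: [-0.5, 0.7, 2.5]
gripper_width: 13.7
finger_force: 60.1
```

The block is gripped. The true tips are well behind the reported TCP, so I'll regrip 10 mm lower for a firmer hold, which stays clear of the plate either way.

>>> servo_tool:
  targets:
    - [0, 0, 0, 0, 0, 0, 0]
    - [0, 0, 0, 0, 0, 0, 0]
    - [0, 0, 0, 0, 0, 0, 0]
    - [0, 0, 0, 0, 0, 0.05, 0]
    - [0, 0, 0, 0, 0, 0.083, 0]
    - [0, 0, 0, 0, 0, 0.083, 0]

```text
time_s: 6.77
tcp_pos: [565.1, -244.5, -17.2]
ee_rot: [-3.14, 0.002, 0.345]
ft_force: [-0.8, -0.6, 0.9]
gripper_width: 42.8
finger_force: 0.0
```

>>> servo_tool:
  targets:
    - [0, 0, 0, 0, 0, 0, -1]
    - [0, 0, 0, 0, 0, 0, -1]
    - [0, 0, 0, 0, 0, 0, -1]
    - [0, 0, 0, 0, 0, 0, -1]
    - [0, 0, 0, 0, 0, 0, -1]

```text
time_s: 7.18
tcp_pos: [566.4, -245.1, -15.6]
ee_rot: [3.142, -0.0, 0.345]
ft_force: [0.1, -0.7, -0.5]
gripper_width: 14.6
finger_force: 62.0
```

>>> servo_tool:
  targets:
    - [0, 0, 0, 0, 0, -0.25, -1]
    - [0, 0, 0, 0, 0, -0.5, -1]
    - [0, 0, 0, 0, 0, -0.75, -1]
    - [0, 0, 0, 0, 0, -1, -1]
    - [0, 0, 0, 0, 0, -1, -1]

```text
time_s: 7.6
tcp_pos: [571.1, -247.3, 112.1]
ee_rot: [3.133, -0.009, 0.345]
ft_force: [1.6, -0.3, 0.4]
gripper_width: 14.8
finger_force: 62.0
```

```bash
python3 - <<'E'
from h import *
t,r,s=tool();print(t,s['ee_rot'],s['ft_force'],s['gripper_width'],s['time_s'])
a=viewer.capture('wrist');b=viewer.capture('scene')[160:360,300:500]
cv2.imwrite('pics/w7a.png',a);p=viewer.camera_params('wrist')
m=redmask(a);m[400:]=0;cs,h=cv2.findContours(m,cv2.RETR_CCOMP,cv2.CHAIN_APPROX_NONE)
for c,hh in zip(cs,h[0]):
    if cv2.contourArea(c)>300: print(hh[3]>=0,cv2.boundingRect(c),cv2.contourArea(c))
print('plate',proj(p,t+np.array([[0,0,z] for z in (0,10,20,30)])).round(0).tolist())
cv2.imwrite('pics/w7.png',np.hstack([a[130:430,140:500],cv2.resize(b,(300,300))]))
E
```

```text
[ 571.09444782 -247.28260675  112.10431442] [ 3.13280803 -0.00867951  0.34490721] [ 1.63854907 -0.25372716  0.36649146] 14.780185888817957 7.6
False (262, 256, 113, 69) 2706.5
False (526, 0, 61, 134) 3755.0
plate [[324.0, 279.0], [325.0, 287.0], [325.0, 296.0], [325.0, 306.0]]
```

View pics/w7.png

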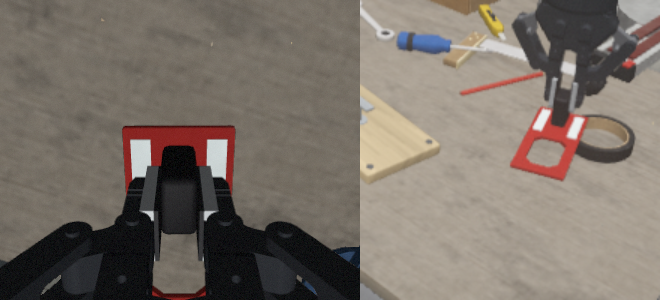

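The plate is held level: in the wrist crop its tail sits between the fingers, and the scene view shows it clear of the table. Now computing waypoints.

```bash
cat >> h.py <<'E'
S=np.array([522,36.5,0.]);OFF=np.array([-62.5,0,-15.6])
def plan(xc,zc,a,head=81,yc=0):
    h=np.radians(head);a=np.radians(a);e=np.array([np.cos(h),np.sin(h),0]);z=np.array([0,0,1.])
    u=np.cos(a)*e+np.sin(a)*z;w=-np.sin(a)*e+np.cos(a)*z;yp=np.cross(w,u)
    b=np.radians(81);rot=np.c_[u,-yp,-w]
    O=S+xc*np.array([np.cos(b),np.sin(b),0])+yc*np.array([-np.sin(b),np.cos(b),0])+zc*z
    return O-rot@OFF,rot
E
python3 - <<'E'
from h import *
t,r,s=tool();print(t,s['ee_rot'],s['time_s'])
p1=plan(-14,110,0);p2=plan(-14,90,28)
print(p1[0],p2[0]);print(rel(*p1),rel(*p2,base=p1))
# 3 chained calls from here to p1
from scipy.spatial.transform import Slerp
sl=Slerp([0,1],R.from_matrix([r,p1[1]]));prev=(t,r);n=4
for k in range(1,n+1):
    f=k/n;q=(t+(p1[0]-t)*f,sl(f).as_matrix());print(k,rel(*q,base=prev));prev=q
E
```

```text
[ 567.6512468  -245.67085953  106.32831871] [ 3.13873098e+00 -2.82092736e-03  3.44812047e-01] 7.7
[529.58707155  84.40288452  94.4       ] [529.58832005  84.41076719 105.56799023]
[ 1.3000e-03 -3.0000e-04 -3.4020e-01  6.3090e-01 -2.6962e+00  9.3500e-02] [ 0.000e+00  1.556e-01  0.000e+00  1.000e-04  0.000e+00 -9.310e-02]
1 [ 3.000e-04 -1.000e-04 -8.510e-02  1.577e-01 -6.741e-01  2.340e-02]
2 [ 3.000e-04 -1.000e-04 -8.510e-02  3.301e-01 -6.085e-01  2.400e-02]
3 [ 3.000e-04 -1.000e-04 -8.510e-02  4.791e-01 -4.997e-01  2.440e-02]
4 [ 3.000e-04 -1.000e-04 -8.510e-02  5.940e-01 -3.554e-01  2.470e-02]
```

>>> servo_tool:
  targets:
    - [0, 0, -0.028, 0.053, -0.225, 0.008, -1]
    - [0, 0, -0.057, 0.105, -0.45, 0.016, -1]
    - [0, 0, -0.085, 0.158, -0.674, 0.023, -1]

```text
time_s: 7.95
tcp_pos: [554.6, -161.4, 98.9]
ee_rot: [-3.138, 0.003, 0.615]
ft_force: [1.2, -0.2, -1.4]
gripper_width: 14.5
finger_force: 61.9
```

>>> servo_tool:
  targets:
    - [0, 0, -0.028, 0.11, -0.203, 0.008, -1]
    - [0, 0, -0.057, 0.22, -0.406, 0.016, -1]
    - [0, 0, -0.085, 0.33, -0.609, 0.024, -1]

```text
time_s: 8.2
tcp_pos: [544.8, -78.4, 96.0]
ee_rot: [-3.138, 0.002, 0.883]
ft_force: [-0.1, -0.0, -1.5]
gripper_width: 14.3
finger_force: 61.9
```

>>> servo_tool:
  targets:
    - [0, 0, -0.028, 0.16, -0.167, 0.008, -1]
    - [0, 0, -0.057, 0.32, -0.333, 0.016, -1]
    - [0, 0, -0.085, 0.479, -0.5, 0.024, -1]

```text
time_s: 8.45
tcp_pos: [535.3, 3.9, 93.2]
ee_rot: [-3.137, 0.002, 1.15]
ft_force: [0.2, -0.2, -1.4]
gripper_width: 14.6
finger_force: 61.9
```

>>> servo_tool:
  targets:
    - [0, 0, -0.028, 0.198, -0.118, 0.008, -1]
    - [0, 0, -0.057, 0.396, -0.237, 0.016, -1]
    - [0, 0, -0.085, 0.594, -0.355, 0.025, -1]
    - [0, 0, -0.085, 0.594, -0.355, 0.025, -1]

```text
time_s: 8.78
tcp_pos: [525.3, 88.9, 90.1]
ee_rot: [-3.136, -0.001, 1.419]
ft_force: [-0.5, -1.1, -1.9]
gripper_width: 14.8
finger_force: 61.9
```

>>> servo_tool:
  targets:
    - [0, 0.03, 0, 0, 0, -0.02, -1]
    - [0, 0.06, 0, 0, 0, -0.04, -1]
    - [0, 0.09, 0, 0, 0, -0.06, -1]
    - [0, 0.12, 0, 0, 0, -0.08, -1]
    - [0, 0.155, 0, 0, 0, -0.093, -1]
    - [0, 0.155, 0, 0, 0, -0.093, -1]
    - [0, 0.155, 0, 0, 0, -0.093, -1]

```text
time_s: 9.37
tcp_pos: [526.3, 83.2, 101.2]
ee_rot: [-3.135, -0.486, 1.405]
ft_force: [-0.2, 0.1, -0.7]
gripper_width: 14.9
finger_force: 61.9
```

```bash
python3 - <<'E'
from h import *
a=viewer.capture('scene');w=viewer.capture('wrist')
t,r,s=tool();print(t,s['ee_rot'],s['time_s'],s['gripper_width'],s['qpos'])
ps=viewer.camera_params('scene');pw=viewer.camera_params('wrist');a2=a.copy();w2=w.copy()
O=t+r@OFF; A=np.c_[r[:,0],-r[:,1],-r[:,2]]
b=np.radians(81);Bm=np.array([[np.cos(b),-np.sin(b),0],[np.sin(b),np.cos(b),0],[0,0,1]])
head=np.array([[-30,-7,54],[30,-7,54],[30,7,54],[-30,7,54]])@Bm.T+S
pl=np.array([[-38,-28,5],[84,-28,5],[84,28,5],[-38,28,5]])@A.T+O
ey=np.array([[-26,-17,5],[26,-17,5],[26,17,5],[-26,17,5]])@A.T+O
for p,i in((ps,a2),(pw,w2)):
    for q in(head,pl,ey): cv2.polylines(i,[proj(p,q).astype(int)],True,(0,255,255),1)
c=proj(ps,O[None])[0].astype(int);x,y=c-[75,75]
cv2.imwrite('pics/w8.png',np.hstack([cv2.resize(a2[y:y+150,x:x+150],(450,450),interpolation=cv2.INTER_CUBIC),cv2.resize(w2[120:480,180:460],(350,450))]))
print(rel(*plan(-14,90,28)),rel(*plan(-14,49,28)))
E
```

```text
[527.56299632  84.99568638 102.90217443] [-3.13894928 -0.48544781  1.41094792] 9.4667 14.649546856093751 [-0.23352403  0.07623687  2.0871461   0.55256606  1.08907727 -0.36292117]
[-0.0004  0.001  -0.0008  0.0085  0.0174 -0.0207] [-0.0004  0.001  -0.0008 -0.1509  0.0182  0.2815]
```

View pics/w8.png

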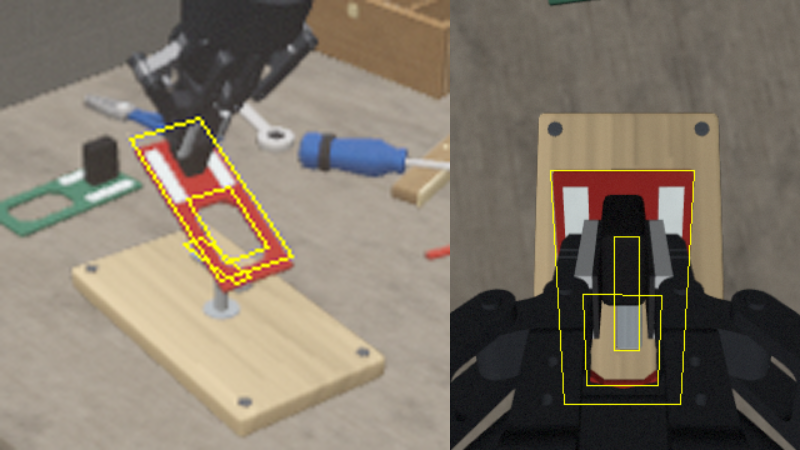

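The wrist overlay matches the plate, eye and head closely, with the head at (614–640, 237–350) inside the eye's width. The scene view suggests the plate is about 3 mm low, so I'll descend to zc ≈ 50.

>>> servo_tool:
  targets:
    - [0, 0, 0, -0.035, 0.018, 0.07, -1]
    - [0, 0, 0, -0.07, 0.018, 0.14, -1]
    - [0, 0, 0, -0.11, 0.018, 0.2, -1]
    - [0, 0, 0, -0.145, 0.018, 0.27, -1]
    - [0, 0, 0, -0.145, 0.018, 0.27, -1]
    - [0, 0, 0, -0.145, 0.018, 0.27, -1]

```text
time_s: 9.97
tcp_pos: [529.3, 85.2, 65.9]
ee_rot: [-3.139, -0.487, 1.412]
ft_force: [0.3, 0.2, -0.6]
gripper_width: 14.8
finger_force: 61.9
```

```bash
python3 - <<'E'
from h import *
t,r,s=tool()
O=t+r@OFF-S;b=np.radians(81);print('xc',O@[np.cos(b),np.sin(b),0],'yc',O@[-np.sin(b),np.cos(b),0],'zc',O[2],s['ft_force'],s['ee_rot'])
print(rel(*plan(-14,50.5,28)),rel(*plan(13,50.5,28)))
E
```

```text
xc -13.265608706730312 yc 0.45752819434993564 zc 50.45559227346271 [ 0.25609079  0.24273987 -0.58950902] [-3.13857261 -0.48702753  1.41234328]
[-0.0008  0.0005 -0.0004 -0.005   0.0035 -0.0041] [-0.0008  0.0005 -0.0004  0.1938  0.0035  0.1012]
```

>>> servo_tool:
  targets:
    - [0, 0, 0, 0.04, 0, 0.021, -1]
    - [0, 0, 0, 0.08, 0, 0.042, -1]
    - [0, 0, 0, 0.12, 0, 0.063, -1]
    - [0, 0, 0, 0.12, 0, 0.063, -1]

```text
time_s: 10.3
tcp_pos: [533.4, 101.6, 67.8]
ee_rot: [3.141, -0.487, 1.414]
ft_force: [1.1, 0.2, -0.1]
gripper_width: 14.5
finger_force: 61.9
```

>>> servo_tool:
  targets:
    - [0, 0, 0, 0.037, 0, 0.02, -1]
    - [0, 0, 0, 0.074, 0, 0.04, -1]
    - [0, 0, 0, 0.074, 0, 0.04, -1]
    - [0, 0, 0, 0.074, 0, 0.04, -1]

```text
time_s: 10.63
tcp_pos: [534.5, 110.9, 67.2]
ee_rot: [3.141, -0.487, 1.414]
ft_force: [-0.1, -0.4, -0.9]
gripper_width: 14.3
finger_force: 61.9
```

```bash
python3 - <<'E'
from h import *
w=viewer.capture('wrist');a=viewer.capture('scene');t,r,s=tool();pw=viewer.camera_params('wrist')
O=t+r@OFF-S;b=np.radians(81);print('xc',O@[np.cos(b),np.sin(b),0],'yc',O@[-np.sin(b),np.cos(b),0],'zc',O[2],s['ft_force'],s['time_s'])
c=proj(viewer.camera_params('scene'),(S+[0,20,60])[None])[0].astype(int);x,y=c-[60,60]
cv2.imwrite('pics/w9.png',np.hstack([cv2.resize(a[y:y+120,x:x+120],(450,450),interpolation=cv2.INTER_CUBIC),cv2.resize(w[120:480,180:460],(350,450))]))
b0=tool()[:2];
for k in((13,46,20),(13,41,10),(12,36,0)):print(rel(*plan(*k),base=b0))
print('then',rel(*plan(10,19,0),base=plan(12,36,0)))
E
```

```text
xc 12.577031741512734 yc -0.7705233743322939 zc 51.724030528472454 [-0.60358199 -0.30563927 -2.07639686] 10.7333
[ 1.000e-04 -4.390e-02 -2.000e-04 -4.200e-02 -6.800e-03  1.141e-01]
[ 1.000e-04 -9.940e-02 -2.000e-04 -1.038e-01 -6.800e-03  2.344e-01]
[ 1.000e-04 -1.550e-01 -2.000e-04 -1.869e-01 -6.800e-03  3.421e-01]
then [ 0.      0.      0.     -0.0167 -0.      0.1417]
```

View pics/w9.png

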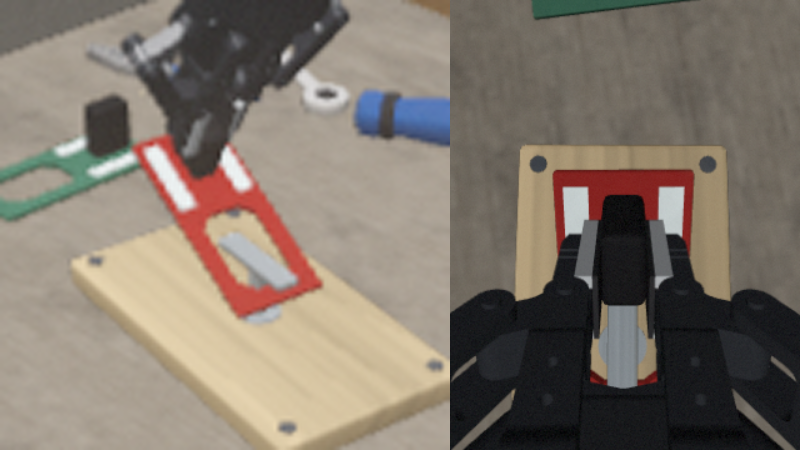

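The head's near end, at (290,285), now lies over the rail, and its far end, at (222,235), shows inside the eye. Levelling and lowering.

>>> servo_tool:
  targets:
    - [0, -0.022, 0, -0.021, -0.005, 0.057, -1]
    - [0, -0.044, 0, -0.042, -0.005, 0.114, -1]
    - [0, -0.072, 0, -0.073, -0.005, 0.174, -1]
    - [0, -0.099, 0, -0.104, -0.005, 0.234, -1]
    - [0, -0.127, 0, -0.146, -0.005, 0.288, -1]
    - [0, -0.155, 0, -0.187, -0.005, 0.342, -1]
    - [0, -0.155, 0, -0.187, -0.005, 0.342, -1]
    - [0, -0.155, 0, -0.187, -0.005, 0.342, -1]

```text
time_s: 11.4
tcp_pos: [533.3, 111.4, 19.9]
ee_rot: [-3.14, -0.001, 1.416]
ft_force: [-0.2, -0.2, -0.7]
gripper_width: 14.1
finger_force: 61.9
```

```bash
python3 - <<'E'
from h import *
t,r,s=tool()
O=t+r@OFF-S;b=np.radians(81);print('xc',O@[np.cos(b),np.sin(b),0],'yc',O@[-np.sin(b),np.cos(b),0],'zc',O[2],s['ft_force'],s['ee_rot'])
print(rel(*plan(9,19,0)))
E
```

```text
xc 13.231136735912163 yc 0.36633778662471483 zc 35.41575005858067 [-0.24341234 -0.21959413 -0.71424941] [-3.14005016e+00 -9.92378794e-04  1.41597180e+00]
[-0.0005 -0.0003  0.0007 -0.0355  0.0046  0.1373]
```

>>> servo_tool:
  targets:
    - [0, 0, 0, -0.035, 0, 0.03, -1]
    - [0, 0, 0, -0.035, 0, 0.06, -1]
    - [0, 0, 0, -0.035, 0, 0.09, -1]
    - [0, 0, 0, -0.035, 0, 0.11, -1]
    - [0, 0, 0, -0.035, 0, 0.13, -1]
    - [0, 0, 0, -0.035, 0, 0.13, -1]
    - [0, 0, 0, -0.035, 0, 0.13, -1]

```text
time_s: 11.98
tcp_pos: [533.1, 105.5, 4.6]
ee_rot: [-3.141, -0.0, 1.412]
ft_force: [0.2, -0.6, -1.5]
gripper_width: 14.2
finger_force: 61.9
```

>>> servo_tool:
  targets:
    - [0, 0, 0, 0, 0, 0, -0.4]
    - [0, 0, 0, 0, 0, 0, -0.2]
    - [0, 0, 0, 0, 0, 0, 0]
    - [0, 0, 0, 0, 0, 0, 0]
    - [0, 0, 0, 0, 0, 0, 0]
    - [0, 0, 0, 0, 0, 0, 0]

```text
time_s: 12.48
tcp_pos: [533.3, 106.0, 4.9]
ee_rot: [3.141, -0.0, 1.413]
ft_force: [-0.4, 0.5, 0.2]
gripper_width: 42.7
finger_force: 0.0
```

>>> servo_tool:
  targets:
    - [0, 0, 0, 0, 0, -0.1, 0]
    - [0, 0, 0, 0, 0, -0.3, 0]
    - [0, 0, 0, 0, 0, -0.6, 0]
    - [0, 0, 0, 0, 0, -1, 0]
    - [0, 0, 0, 0, 0, -1, 0]
    - [0, 0, 0, 0, 0, -1, 0]

```text
time_s: 12.98
tcp_pos: [537.2, 106.5, 130.5]
ee_rot: [3.132, -0.003, 1.413]
ft_force: [-1.1, -0.1, -0.4]
gripper_width: 42.8
finger_force: 0.0
```

```bash
python3 - <<'E'
from h import *
w=viewer.capture('wrist');a=viewer.capture('scene');t,r,s=tool();print(s['time_s'],s['gripper_width'],t)
c=proj(viewer.camera_params('scene'),(S+[0,20,30])[None])[0].astype(int);x,y=c-[60,60]
cv2.imwrite('pics/w10.png',np.hstack([cv2.resize(a[y:y+120,x:x+120],(400,400),interpolation=cv2.INTER_CUBIC),cv2.resize(w[60:460,120:520],(400,400))]))
E
```

```text
13.0833 42.79343243920044 [533.24180577 105.90679726 125.29858154]
```

View pics/w10.png

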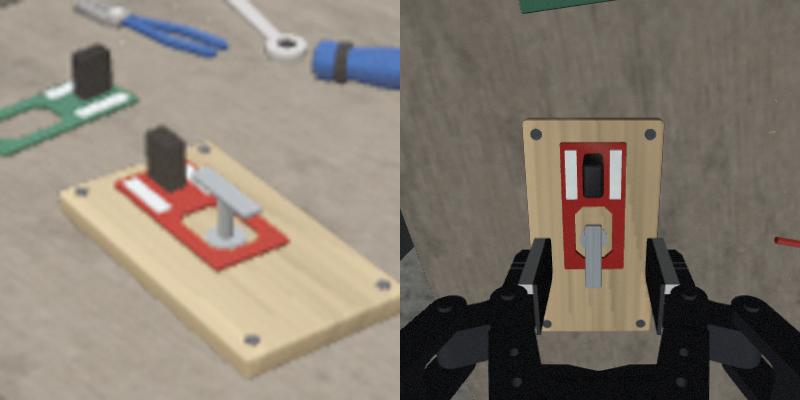

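The plate lies flat on the board with the stud through its eye. The gripper is clear, and the green plate is untouched.

```bash
python3 -c "
from station import ctrl
print(ctrl.hand_in())"
```

```text
the job is handed in; nothing more can be done
None
```

I put the red badge plate on the stud and handed the job in at about 13 s. It lies flat on the board under the stud's head, eye centre about 9 mm off the stud's axis, with the gripper clear and the green plate untouched; hand-in returned no verdict.

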